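Lay a lunch tray

ROBOT

A 7-joint arm with a two-finger parallel gripper is mounted at the origin on the work surface. World frame = base frame: x ahead of the robot, y to its left, z up, the work surface at z = 0. Lengths are in m, angles in rad, forces in N, time in s.
With the tool pointing down it reaches from about 0.4 to 0.85 m from the base axis. Payload 10.4 kg.
Tool frame: the origin (TCP) lies between the finger pads; the fingertips stand 17 mm ahead of it and the grasp point (between the pads) lies 2 mm behind it; z points along the fingers, y is the direction in which the jaws open and shut (so a half turn about z gives the same grasp; the last joint's range is limited). The gripper opens to 85 mm and grips with 20 to 120 N. Pads are 22 mm wide; open, the fingers measure 114 mm over their backs; the gripper's body (76 mm by 85 mm) begins 54 mm behind the grasp point. The pads swing forward as they close: fully open they stand 13 mm farther back than shut.
Start: joints at [1.254, 0.332, -0.065, 1.46, 0.022, 1.35, -0.088], TCP at [0.181, -0.598, 0.248] pointing down, gripper open.
Joint ranges: [-2.6, 2.6], [-0.5, 2.12], [-1.47, 1.34], [0.16, 2.42], [-1.27, 4.41], [0.06, 2.06], [-2.6, 2.6]. Speed limits (rad/s): [2.22, 2.22, 2.79, 2.79, 3.14, 3.14, 3.14].

INTERFACE

Orientations are given as a unit quaternion [x, y, z, w].
In Python, from workcell import manip gives the robot as it stands.
- The arm moves only by the tool jog_arm, never from a script. Its argument "steps" is one flat list of numbers, 5 for each row, row after row: the finger opening in m, from 0 to 0.0854, then the shift along the tool's x, y, z in m, then the turn about the tool's z in rad. In form: [gripper, x, y, z, twist, gripper, x, y, z, twist, ...]. A call has exactly 10 rows; each row is the pose to reach, as a shift and turn from the pose commanded when the call began, along the tool's axes at that moment; what a row does not reach only later rows make up. A row lasts 1/10 s, in which the tool goes at most 50 mm and 8.59 degrees, less where a joint would pass 70% of its speed; a pose out of reach is approached as far as the arm can. A call with a gripper value outside its range is refused whole. The fingers move at their own pace and stop on an object; "grip_force" is the grip in N (left out, the last holds). Time passes only in rows, so rows that repeat a pose let the fingers close, or fill a call up. It gives the time, the measured TCP pose, the force and the opening at its end, in the units of the state.
- manip.get_obs(): the state, without advancing time (a new reading comes with each control period).
- manip.camera(name): name is "side" or "top"; returns (picture, depth): 384x512x3 uint8, red, green, blue; 384x512 float32, m along the optical axis (not along the pixel's ray), 0 where there is no reading.
- manip.calibration(name): a dict with "mtx" (3x3 intrinsics, pixels), "k1" (the pictures are not rectified: a ray, as slopes to the right and down, at radius r is drawn at 1 + k1 r^2 times it, then the intrinsics apply), "world_to_cam" (4x4, takes a point from world to camera coordinates). Camera axes: x right, y down, z forward; pixel columns grow to the right and rows downward; lengths in m; the calibration is good to about 2 mm. A picture is of the moment at which its call begins. calibration takes no time and is no camera call.
- manip.hand_in(): hands the job in, once; it reports no verdict.
The state is a dict: "clock": time; "joint_pos": joint angles; "joint_velocities": joint speeds; "tau": joint torques, N m; "position": TCP position; "ee_rot": TCP orientation; "ft_force": force on the tool from outside, world axes, zero at the start; "torque": the same for the moment, N m; "grip_width": opening from 0.0 (shut) to 1.0 (fully open).
Only numpy, scipy, OpenCV 4.12 (cv2) and the standard library are available. Lean on these libraries where they do the work, as an engineer would, in place of code of your own. Each camera call takes 0.05 s, during which the arm holds its last target.

TASK

Lay the lunch tray: stand the tall tea cup in the middle of the round saucer and the squat cup in the middle of the square cork mat, and only after the squat cup stands there put its lid on, seated properly. Stand the shaker on the tray midway between the two cups, and lay the chopstick case flat on the tray in front of them (on the robot's side), centred left to right and parallel to the tray's front edge. Leave the sauce dish and the garlic where they are.

Things in the scene. Friction and masses are not known exactly. Their poses are not given: they have to be found in the camera images.
- tray: low dark wooden serving tray, 280 mm deep (its x, away from the robot) by 350 mm wide (its y, to the robot's left), origin under its centre on the table. Its floor is 6 mm above the table, its edge 6 mm wide and 10 mm high. Fixed; it lies on the robot's left or right, turned by up to 0.12 rad; its x always points away from the robot
- saucer: round light wooden saucer for the tea cup, 84 mm across, flat top 8 mm above its origin (centre of its underside). Fixed on the tray floor, at one of two places 20 mm beyond the tray's centre (tray x) and 92 mm left or right of it (tray y)
- square_mat: square cork mat for the squat cup, 84 by 84 mm, flat top 6 mm above its origin (centre of its underside). Fixed on the tray floor at the other of these two places
- tea_cup: the tall cup: white, straight, no handle, 56 mm outside diameter, 75 mm high, wall 4 mm, foot 44 mm across, upright. Origin: centre of its underside, z up. About 0.12 to 0.22 kg. Like the other four things to move it starts on a flat grey drying board, top 5 mm above the table, on the side of the table where the tray is not; these things stand there with gaps of about 25 mm or more between them
- squat_cup: the low cup: white, straight, no handle, 62 mm outside diameter, 50 mm high, wall 4 mm (54 mm mouth), foot 44 mm across, upright. Origin: centre of its underside, z up. 0.13 to 0.23 kg
- lid: lid of the squat cup: white round disc 64 mm across with an upright knob, lying knob up. From its origin (centre of its underside) upwards: a plug 47 mm across and 5 mm high that goes into the cup's mouth, the disc from 5 to 11 mm, the knob 20 mm across from 11 to 37 mm. Seated, its origin is 45 mm above the squat cup's origin. About 0.05 to 0.1 kg
- shaker: steel seasoning shaker: upright cylinder 44 mm across and 75 mm high, with a slightly narrower top above 58 mm. Origin: centre of its underside, z up. About 0.11 to 0.2 kg
- case: closed wooden chopstick case: a flat bar 210 mm long (its x), 30 mm wide (its y), 22 mm high, lying across the robot's view on the far part of the drying board. Origin: centre of its underside. About 0.06 to 0.11 kg
- dish: small white sauce dish, 56 mm across, 14 mm high, loose on the tray near the middle of its far edge; not to be moved. Origin: centre of its underside
- garlic: bulb of garlic, 40 mm across, 38 mm high, loose on the drying board among the cups; not to be moved. Origin: centre of its underside

How it is judged:
By the outcome, as a careful person would: the job done as asked, in the order asked, and still so for the second after the job is handed in, with the robot touching nothing.
It also fails if it takes over 128 s, if anything falls off the work surface, if the arm or the gripper's body presses on something with over 40 N, if the wrist force passes 120 N, or if a joint passes its speed limit or range.

## Working session

There is one attempt and no reset: what is moved stays moved. The work goes in short steps, Python scripts to look and compute and a tool call to move; the robot and the scene stay as the last step left them, time stands still between calls to the robot, and variables do not carry over. Pictures are saved under pics/ and viewed, and the job is handed in when it is done.

Besides the shell and the picture viewer there is one more tool, called after "Request:" in YAML: its name, and indented under it one key for each argument. jog_arm: Moves the arm, as the interface text tells. Its arguments: {"type":"object","properties":{"steps":{"type":"array"},"grip_force":{"type":"number"}},"required":["steps"]}

```bash
ls; mkdir -p pics
python3 - <<'E'
from workcell import manip
import cv2,numpy as np
o=manip.get_obs()
for k,v in o.items(): print(k,np.round(v,4))
for n in("top","side"):
    im,d=manip.camera(n); np.savez(f"{n}0.npz",im=im,d=d)
    cv2.imwrite(f"pics/{n}0.png",im[:,:,::-1]); print(n,manip.calibration(n))
E
```

```text
pics
clock 0.0
joint_pos [ 1.2544  0.3329 -0.0647  1.4609  0.0216  1.3499 -0.0885]
joint_velocities [ 0.0002 -0.0006  0.0003 -0.0002 -0.      0.0003 -0.0014]
tau [ 8.00000e-04 -6.25438e+01  4.91000e-02 -3.91607e+01  1.61000e-02
  9.80000e-03 -1.00000e-04]
position [ 0.1809 -0.5979  0.2475]
ee_rot [ 9.892e-01  1.464e-01 -1.000e-04 -7.000e-04]
ft_force [-0.2461  0.6621  0.1692]
torque [-0.0095  0.0058  0.0242]
grip_width 1.0011
top {'mtx': array([[403.82286627,   0.        , 257.93336358],
       [  0.        , 403.82286627, 191.0771959 ],
       [  0.        ,   0.        ,   1.        ]]), 'k1': -0.08587212877204727, 'world_to_cam': array([[-5.82352106e-04, -9.99999467e-01, -8.52496246e-04,
        -4.16690749e-03],
       [-9.99209111e-01,  6.15786201e-04, -3.97589350e-02,
         5.31520935e-01],
       [ 3.97594388e-02,  8.28668317e-04, -9.99208937e-01,
         1.00297975e+00],
       [ 0.00000000e+00,  0.00000000e+00,  0.00000000e+00,
         1.00000000e+00]])}
side {'mtx': array([[381.41401744,   0.        , 248.99040324],
       [  0.        , 381.41401744, 187.00628002],
       [  0.        ,   0.        ,   1.        ]]), 'k1': -0.0858610641151541, 'world_to_cam': array([[-0.99715799, -0.07334696, -0.01720925,  0.54439737],
       [-0.04242339,  0.73542338, -0.67627857,  0.07176897],
       [ 0.06225906, -0.67362651, -0.73644493,  0.87304171],
       [ 0.        ,  0.        ,  0.        ,  1.        ]])}
```

View pics/top0.png

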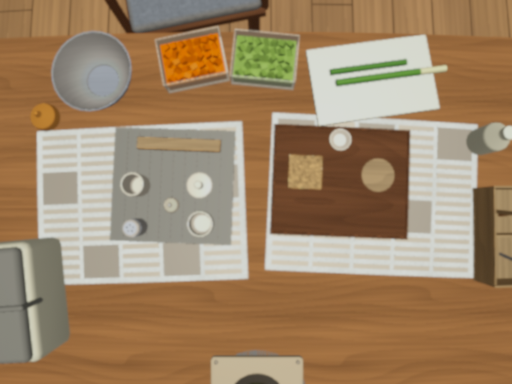

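View pics/side0.png

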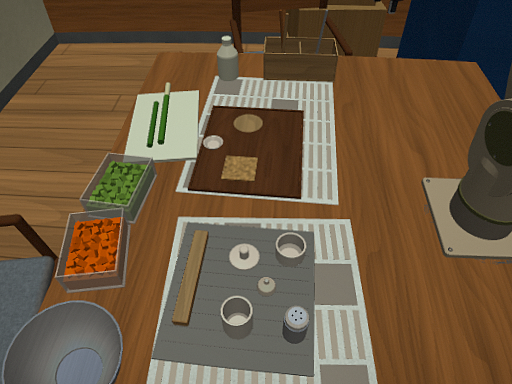

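The top view shows the board on the left, at px (112–235, 127–244). The tall cup candidate is at (133,184), the shaker at (133,228), the lid at (199,185), the squat cup at (200,223), the garlic at (170,205) and the case at (178,144). The tray is on the right, with the mat at (305,171), the saucer at (378,175) and the dish at (340,139).

```bash
cat > h.py <<'E'
import numpy as np,cv2
from workcell import manip
from scipy.spatial.transform import Rotation as Rn
C={n:manip.calibration(n) for n in("top","side")}
def cast(n,px,z):
    c=C[n]; px=np.asarray(px,float).reshape(-1,1,2)
    u=cv2.undistortPoints(px,c["mtx"],np.array([c["k1"],0,0,0.])).reshape(-1,2)
    W=np.linalg.inv(c["world_to_cam"]); o=W[:3,3]
    d=np.c_[u,np.ones(len(u))]@W[:3,:3].T
    t=(z-o[2])/d[:,2]; return o+t[:,None]*d
def cloud(n,D):
    c=C[n]; h,w=D.shape; v,u=np.mgrid[:h,:w]
    p=np.stack([u,v],-1).reshape(-1,1,2).astype(float)
    q=cv2.undistortPoints(p,c["mtx"],np.array([c["k1"],0,0,0.])).reshape(-1,2)
    P=np.c_[q,np.ones(len(q))]*D.reshape(-1,1)
    W=np.linalg.inv(c["world_to_cam"]); return (P@W[:3,:3].T+W[:3,3]).reshape(h,w,3)
def project(n,P):
    c=C[n]; T=c["world_to_cam"]
    return cv2.projectPoints(np.asarray(P,float).reshape(-1,3),cv2.Rodrigues(T[:3,:3])[0],T[:3,3],c["mtx"],np.array([c["k1"],0,0,0.]))[0].reshape(-1,2)
def yaw(o):
    R=Rn.from_quat(o["ee_rot"]).as_matrix(); return np.arctan2(R[1,0],R[0,0])
def snap(n,tag):
    im,d=manip.camera(n); np.savez(f"{n}{tag}.npz",im=im,d=d); return im,d
def to_tool(dx,dy,psi):
    "world shift -> tool x,y (tool pointing down)"
    return np.cos(psi)*dx+np.sin(psi)*dy, np.sin(psi)*dx-np.cos(psi)*dy
E
python3 - <<'E'
from h import *
for n in("top","side"):
    f=np.load(n+"0.npz"); X=cloud(n,f["d"]); im=f["im"]
    hsv=cv2.cvtColor(im,cv2.COLOR_RGB2HSV)
    z=X[...,2]; print(n, "nodata",(f["d"]==0).mean())
    on=(f["d"]>0)&(z>0.010)&(z<0.15)&(X[...,0]>.3)&(X[...,0]<.72)&(X[...,1]>-.42)&(X[...,1]<.42)
    k,l,s,c=cv2.connectedComponentsWithStats(on.astype(np.uint8))
    for i in range(1,k):
        if s[i,4]<40: continue
        P=X[l==i]; t=P[P[:,2]>np.percentile(P[:,2],97)-.004]
        print(s[i],np.round(P.min(0),3),np.round(P.max(0),3),"topc",np.round(cv2.minEnclosingCircle(t[:,:2].astype(np.float32))[0],4),round(cv2.minEnclosingCircle(t[:,:2].astype(np.float32))[1],4))
f=np.load("top0.npz"); 
cv2.imwrite("pics/crop0.png",cv2.resize(f["im"][115:255,95:245,::-1],None,fx=4,fy=4,interpolation=cv2.INTER_CUBIC))
cv2.imwrite("pics/crop0t.png",cv2.resize(f["im"][115:250,262:420,::-1],None,fx=4,fy=4,interpolation=cv2.INTER_CUBIC))
E
```

```text
top nodata 0.004201253255208333
[317 117  45  12 232] [ 0.691 -0.267  0.01 ] [ 0.72  -0.154  0.016] topc [ 0.7103 -0.2105] 0.0569
[330 126  21  24 346] [ 0.636 -0.237  0.01 ] [ 0.697 -0.185  0.024] topc [ 0.662  -0.2104] 0.0275
[ 137  137   85   16 1056] [0.629 0.088 0.01 ] [0.667 0.3   0.033] topc [0.6498 0.1939] 0.1047
[288 155  34  35 943] [ 0.537 -0.164  0.01 ] [ 0.623 -0.08   0.02 ] topc [ 0.5796 -0.1227] 0.0573
[362 159  33  34 829] [ 0.529 -0.35   0.01 ] [ 0.613 -0.265  0.019] topc [ 0.572  -0.3066] 0.0417
[121 173  29  24 532] [0.518 0.266 0.01 ] [0.572 0.32  0.083] topc [0.5453 0.2938] 0.0277
[187 173  26  25 493] [0.517 0.111 0.01 ] [0.577 0.174 0.045] topc [0.5468 0.1418] 0.0099
[164 198  16  14 176] [0.482 0.193 0.013] [0.514 0.229 0.045] topc [0.4964 0.2113] 0.004
[187 212  28  24 447] [0.424 0.104 0.01 ] [0.48  0.166 0.059] topc [0.4508 0.1357] 0.0313
[122 218  25  19 376] [0.422 0.275 0.01 ] [0.465 0.318 0.084] topc [0.4428 0.2973] 0.0186
side nodata 0.003987630208333333
[234 115  28  18 380] [ 0.533 -0.346  0.01 ] [ 0.612 -0.263  0.017] topc [ 0.5736 -0.3051] 0.0423
[189 124   9  34 134] [ 0.698 -0.296  0.01 ] [ 0.72  -0.152  0.015] topc [ 0.7182 -0.2241] 0.072
[202 136  21  14 172] [ 0.634 -0.237  0.01 ] [ 0.693 -0.183  0.021] topc [ 0.6604 -0.2098] 0.0284
[222 156  35  25 517] [ 0.538 -0.165  0.01 ] [ 0.621 -0.078  0.015] topc [ 0.5787 -0.1226] 0.0556
[ 172  230   37   96 1559] [0.628 0.09  0.01 ] [0.668 0.302 0.031] topc [0.6488 0.1952] 0.1058
[275 232  31  35 860] [0.421 0.105 0.01 ] [0.482 0.168 0.058] topc [0.4511 0.1361] 0.0315
[230 243  29  27 613] [0.516 0.111 0.011] [0.576 0.176 0.045] topc [0.5453 0.1425] 0.0103
[256 277  20  20 301] [0.478 0.197 0.012] [0.516 0.233 0.044] topc [0.4966 0.2154] 0.004
[ 221  296   32   43 1084] [0.519 0.267 0.01 ] [0.572 0.323 0.082] topc [0.545  0.2949] 0.028
[282 305  27  38 795] [0.419 0.277 0.01 ] [0.463 0.32  0.082] topc [0.4411 0.2979] 0.0197
```

View pics/crop0.png

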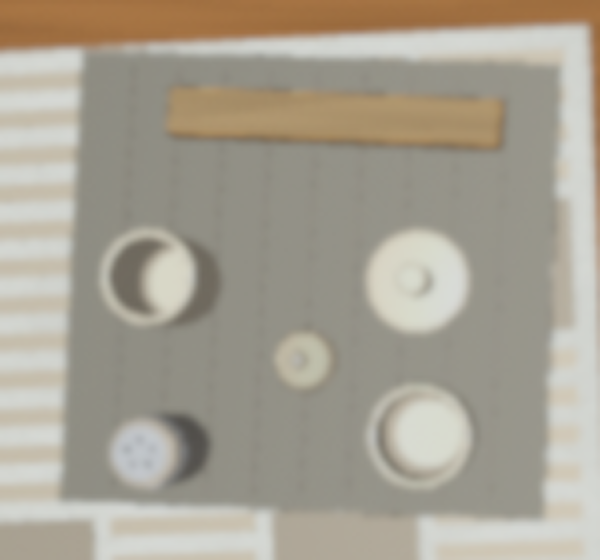

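View pics/crop0t.png

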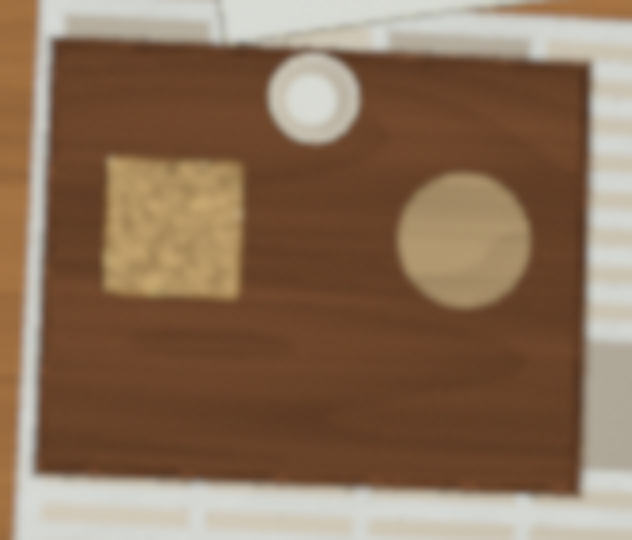

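Run:
```python
from h import *
for n in("top","side"):
    f=np.load(n+"0.npz"); im=f["im"]; X=cloud(n,f["d"]); hsv=cv2.cvtColor(im,cv2.COLOR_RGB2HSV)
    sh=lambda m:max(cv2.findContours(m.astype(np.uint8),cv2.RETR_EXTERNAL,cv2.CHAIN_APPROX_NONE)[0],key=cv2.contourArea).reshape(-1,2)
    roi=(X[...,0]>.36)&(X[...,0]<.72)&(X[...,1]<-.02)&(X[...,1]>-.46)&(X[...,2]<.04)
    wood=roi&(hsv[...,2]<125)&(hsv[...,1]>90)
    wood=cv2.morphologyEx(wood.astype(np.uint8),cv2.MORPH_OPEN,np.ones((5,5)))
    c=sh(wood); P=cast(n,c,0.010)[:,:2]
    r=cv2.minAreaRect(cv2.convexHull(P.astype(np.float32))); print(n,"tray",np.round(r[0],4),np.round(r[1],4),round(r[2],2))
    hole=roi&(hsv[...,2]>125)&(hsv[...,1]>60)&(X[...,0]>.5)&(X[...,0]<.64)
    for nm,(a,b),z in(("mat",(-.19,-.06),.012),("saucer",(-.37,-.24),.014)):
        m=hole&(X[...,1]>a)&(X[...,1]<b); c=sh(cv2.morphologyEx(m.astype(np.uint8),cv2.MORPH_OPEN,np.ones((3,3)))); P=cast(n,c,z)[:,:2].astype(np.float32)
        print(nm,np.round(cv2.minAreaRect(P)[0],4),np.round(cv2.minAreaRect(P)[1],4),round(cv2.minAreaRect(P)[2],2),"circ",np.round(cv2.minEnclosingCircle(P)[0],4),cv2.minEnclosingCircle(P)[1])
    m=(X[...,2]>.018)&(X[...,0]>.61)&(X[...,0]<.69)&(X[...,1]>.07)&(X[...,1]<.32)
    P=cast(n,sh(m),.027)[:,:2].astype(np.float32); r=cv2.minAreaRect(P); print("case",np.round(r[0],4),np.round(r[1],4),r[2])
    for nm,xy,z in(("tea",(.545,.294),.08),("squat",(.451,.136),.055),("lid",(.546,.142),.016),("shk",(.442,.297),.08),("dish",(.661,-.21),.02),("garlic",(.4965,.213),.025)):
        m=(np.hypot(X[...,0]-xy[0],X[...,1]-xy[1])<.045)&(abs(X[...,2]-z)<(.006 if nm!="dish" else .005))
        P=X[m][:,:2].astype(np.float32); q=cv2.minEnclosingCircle(P); print(nm,m.sum(),np.round(q[0],4),round(q[1],4),np.round((np.percentile(P,1,0)+np.percentile(P,99,0))/2,4))
```

```text
top tray [ 0.557 -0.214] [0.3429 0.2744] 87.6
mat [ 0.5806 -0.1217] [0.0881 0.0883] 89.52 circ [ 0.5807 -0.1228] 0.059707872569561005
saucer [ 0.5726 -0.3071] [0.0841 0.0835] 44.97 circ [ 0.5732 -0.3064] 0.0436229407787323
case [0.6484 0.1939] [0.2089 0.031 ] 87.28093719482422
tea 137 [0.5453 0.2938] 0.0277 [0.5458 0.2933]
squat 129 [0.4509 0.1357] 0.0313 [0.452  0.1358]
lid 434 [0.5461 0.1424] 0.032 [0.5466 0.143 ]
shk 220 [0.4428 0.2968] 0.0207 [0.443  0.2978]
dish 181 [ 0.6617 -0.2106] 0.0275 [ 0.662  -0.2109]
garlic 105 [0.4965 0.2107] 0.0185 [0.4978 0.2115]
side tray [ 0.5563 -0.2103] [0.3546 0.2777] 87.65
mat [ 0.5791 -0.1218] [0.0806 0.0811] 87.86 circ [ 0.5783 -0.1223] 0.05421074852347374
saucer [ 0.5629 -0.3054] [0.0592 0.0749] 3.0 circ [ 0.5713 -0.3056] 0.04010622575879097
case [0.6471 0.1978] [0.2135 0.0319] 87.07858276367188
tea 251 [0.545  0.2949] 0.028 [0.5453 0.2951]
squat 231 [0.4512 0.1361] 0.0316 [0.4518 0.1365]
lid 522 [0.5447 0.1434] 0.0326 [0.5456 0.1438]
shk 420 [0.4413 0.2976] 0.0211 [0.4415 0.2985]
dish 91 [ 0.6604 -0.2098] 0.0284 [ 0.6602 -0.2095]
garlic 183 [0.4973 0.2142] 0.019 [0.4974 0.2154]
```

Request:
jog_arm:
  steps: [0.085,0.042,-0.029,0,0.1,0.085,0.084,-0.058,0,0.2,0.085,0.126,-0.087,0,0.294,0.085,0.168,-0.116,0,0.294,0.085,0.211,-0.145,0,0.294,0.085,0.253,-0.174,0,0.294,0.085,0.295,-0.203,0,0.294,0.085,0.338,-0.232,0,0.294,0.085,0.38,-0.261,0,0.294,0.085,0.422,-0.29,0,0.294]

```text
clock: 1.1
position: [0.4942, -0.2061, 0.2482]
ee_rot: [1.0, -0.0, -0.0, 0.0]
ft_force: [0.4, -1.1, 0.8]
grip_width: 0.997
```

Request:
jog_arm:
  steps: [0.085,-0.006,-0.042,0,0,0.085,-0.012,-0.084,0,0,0.085,-0.018,-0.126,0,0,0.085,-0.025,-0.168,0,0,0.085,-0.031,-0.21,0.02,0,0.085,-0.037,-0.252,0.04,0,0.085,-0.043,-0.294,0.06,0,0.085,-0.05,-0.334,0.08,0,0.085,-0.05,-0.334,0.1,0,0.085,-0.05,-0.334,0.1,0]

```text
clock: 2.1
position: [0.4416, 0.1265, 0.146]
ee_rot: [1.0, 0.001, -0.002, 0.0]
ft_force: [0.4, -1.1, -1.2]
grip_width: 0.997
```

Request:
jog_arm:
  steps: [0.085,0,0,0,0,0.085,0,0,0,0,0.085,0,0,0,0,0.085,0,0,0,0,0.085,0,0,0.01,0,0.085,0,0,0.02,0,0.085,0,0,0.03,0,0.085,0,0,0.04,0,0.085,0,0,0.04,0,0.085,0,0,0.04,0]

```text
clock: 3.1
position: [0.4433, 0.1263, 0.108]
ee_rot: [1.0, 0.0, -0.0, -0.0]
ft_force: [-0.5, 0.3, 0.9]
grip_width: 0.995
```

Request:
jog_arm:
  steps: [0.085,0.004,-0.005,0,0,0.085,0.008,-0.01,0,0,0.085,0.008,-0.01,0.01,0,0.085,0.008,-0.01,0.025,0,0.085,0.008,-0.01,0.04,0,0.085,0.008,-0.01,0.053,0,0.085,0.008,-0.01,0.063,0,0.085,0.008,-0.01,0.071,0,0.085,0.008,-0.01,0.077,0,0.085,0.008,-0.01,0.077,0]

```text
clock: 4.1
position: [0.4512, 0.1361, 0.0307]
ee_rot: [1.0, -0.0, -0.0, 0.0]
ft_force: [-0.1, -0.3, 1.1]
grip_width: 0.996
```

Run:
```python
from h import *
a,_=snap("side","1")
cv2.imwrite("pics/s1.png",cv2.resize(a[180:384,140:380,::-1],None,fx=3,fy=2.9))
```

```text
(no output)
```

View pics/s1.png

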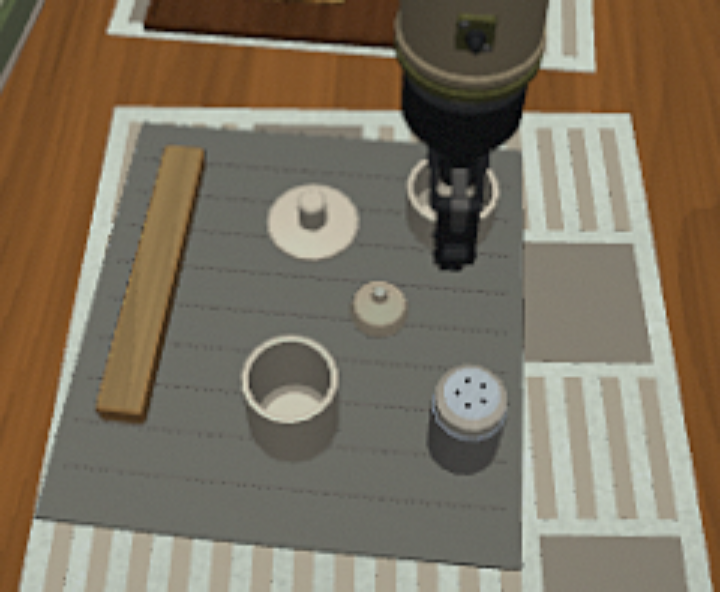

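The near finger stands outside the squat cup at crop (455,220), and the rim spans 408–497, so it is centred. I'm closing the gripper.

Request:
jog_arm:
  steps: [0.055,0,0,0,0,0.055,0,0,0,0,0.055,0,0,0,0,0.055,0,0,0,0,0.055,0,0,0,0,0.055,0,0,0,0,0.055,0,0,-0.005,0,0.055,0,0,-0.015,0,0.055,0,0,-0.03,0,0.055,0,0,-0.03,0]
  grip_force: 35

```text
clock: 5.15
position: [0.453, 0.1366, 0.0637]
ee_rot: [1.0, -0.0, 0.002, -0.0]
ft_force: [1.0, -0.1, -1.9]
grip_width: 0.727
```

Request:
jog_arm:
  steps: [0.055,0,0,-0.03,0,0.055,0,0.005,-0.06,0,0.055,0.015,0.03,-0.08,0,0.055,0.033,0.065,-0.08,0,0.055,0.052,0.105,-0.08,0,0.055,0.072,0.145,-0.08,0,0.055,0.092,0.185,-0.08,0,0.055,0.11,0.22,-0.08,0,0.055,0.122,0.245,-0.08,0,0.055,0.128,0.257,-0.08,0]

```text
clock: 6.15
position: [0.5798, -0.1241, 0.141]
ee_rot: [1.0, -0.002, -0.0, 0.0]
ft_force: [-0.3, 0.8, -1.6]
grip_width: 0.721
```

Request:
jog_arm:
  steps: [0.055,0,0,0,0,0.055,0,0,0,0,0.055,0,0,0,0,0.055,0,0,0,0,0.055,0,0,0.01,0,0.055,0,0,0.025,0,0.055,0,0,0.04,0,0.055,0,0,0.05,0,0.055,0,0,0.055,0,0.055,0,0,0.055,0]

```text
clock: 7.15
position: [0.579, -0.1208, 0.0852]
ee_rot: [1.0, -0.0, -0.001, -0.0]
ft_force: [0.3, -0.6, -2.1]
grip_width: 0.723
```

```bash
cat >> h.py <<'E'
def top_of(X,xy,zr,rad=.045):
    m=(np.hypot(X[...,0]-xy[0],X[...,1]-xy[1])<rad)&(X[...,2]>zr[0])&(X[...,2]<zr[1]); return m
E
python3 - <<'E'
from h import *
o=manip.get_obs(); print(np.round(o["position"],4),o["ft_force"])
for n in("side","top"):
    a,d=snap(n,"2"); cv2.imwrite(f"pics/{n}2.png",a[:,:,::-1])
E
```

```text
[ 0.579  -0.1208  0.0852] [ 0.28075142 -0.60780489 -2.08618491]
```

View pics/side2.png

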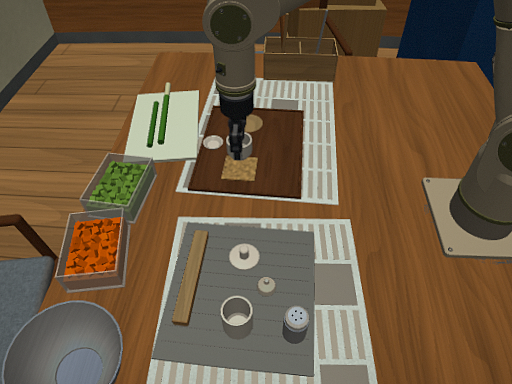

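View pics/top2.png

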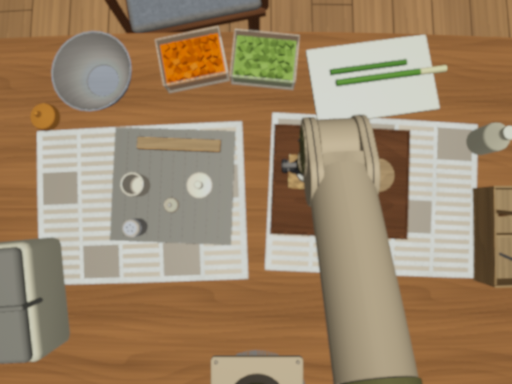

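Run:
```python
from h import *
f=np.load("side2.npz"); X=cloud("side",f["d"]); hsv=cv2.cvtColor(f["im"],cv2.COLOR_RGB2HSV)
m=top_of(X,(.579,-.121),(.05,.125),.04)&(hsv[...,2]>90)&(hsv[...,1]<60)
P=X[m]; print(m.sum(),P.min(0),P.max(0))
for lo in np.arange(.05,.12,.01):
    q=P[(P[:,2]>lo)&(P[:,2]<=lo+.01)]
    if len(q): print(round(lo,3),len(q),np.round(q.min(0),4),np.round(q.max(0),4))
```

```text
115 [ 0.54850831 -0.14858793  0.06799918] [ 0.60623648 -0.09072255  0.10897471]
0.06 6 [ 0.5653 -0.1486  0.068 ] [ 0.5733 -0.1412  0.0697]
0.07 14 [ 0.56   -0.146   0.0711] [ 0.5729 -0.0933  0.0799]
0.08 19 [ 0.5568 -0.1467  0.0803] [ 0.5978 -0.0913  0.0897]
0.09 17 [ 0.5486 -0.1439  0.0903] [ 0.6025 -0.0928  0.0988]
0.1 59 [ 0.5485 -0.1463  0.1001] [ 0.6062 -0.0907  0.109 ]
```

Request:
jog_arm:
  steps: [0.055,0.001,0.001,0.01,0,0.055,0.001,0.001,0.02,0,0.055,0.001,0.001,0.03,0,0.055,0.001,0.001,0.036,0,0.055,0.001,0.001,0.04,0,0.055,0.001,0.001,0.043,0,0.055,0.001,0.001,0.045,0,0.055,0.001,0.001,0.047,0,0.055,0.001,0.001,0.047,0,0.055,0.001,0.001,0.047,0]

```text
clock: 8.25
position: [0.5806, -0.1219, 0.0395]
ee_rot: [1.0, -0.0, 0.0, 0.0]
ft_force: [0.3, 1.1, -3.0]
grip_width: 0.728
```

Request:
jog_arm:
  steps: [0.055,0,0,0.0005,0,0.055,0,0,0.001,0,0.055,0,0,0.0015,0,0.055,0,0,0.0015,0,0.055,0,0,0.0015,0,0.06,0,0,0.0015,0,0.064,0,0,0.0015,0,0.068,0,0,0.0015,0,0.072,0,0,0.0015,0,0.08,0,0,0.0015,0]

```text
clock: 9.25
position: [0.5805, -0.1219, 0.0377]
ee_rot: [1.0, -0.0, 0.0, 0.0]
ft_force: [-0.7, 0.1, -1.2]
grip_width: 0.937
```

Request:
jog_arm:
  steps: [0.085,0,0,0,0,0.085,0,0,0,0,0.085,0,0,-0.01,0,0.085,0,0,-0.025,0,0.085,0,0,-0.045,0,0.085,0,0,-0.07,0,0.085,0,-0.03,-0.1,0,0.085,0,-0.065,-0.1,0,0.085,0,-0.1,-0.1,0,0.085,0,-0.1,-0.1,0]

```text
clock: 10.25
position: [0.5807, -0.0155, 0.14]
ee_rot: [1.0, 0.004, 0.001, -0.001]
ft_force: [1.2, -0.4, 0.9]
grip_width: 0.994
```

Request:
jog_arm:
  steps: [0.05,-0.007,-0.035,0,0,0.05,-0.014,-0.07,0,0,0.05,-0.022,-0.105,0,0,0.05,-0.029,-0.14,0,0,0.05,-0.034,-0.16,0,0,0.05,-0.0345,-0.1645,0.02,0,0.05,-0.0345,-0.1645,0.04,0,0.05,-0.0345,-0.1645,0.06,0,0.05,-0.0345,-0.1645,0.06,0,0.05,-0.0345,-0.1645,0.06,0]

```text
clock: 11.25
position: [0.5464, 0.1425, 0.0789]
ee_rot: [1.0, -0.0, 0.0, -0.0]
ft_force: [0.3, 0.1, 0.5]
grip_width: 0.585
```

Run:
```python
from h import *
o=manip.get_obs(); print(np.round(o["position"],4))
f=np.load("side0.npz");X=cloud("side",f["d"]);m=top_of(X,(.546,.143),(.036,.05),.02);q=cv2.minEnclosingCircle(X[m][:,:2].astype(np.float32));print("knob",q)
for n in("side","top"):
    im,d=snap(n,"3"); X=cloud(n,d); hsv=cv2.cvtColor(im,cv2.COLOR_RGB2HSV)
    m=top_of(X,(.58,-.122),(.052,.07)); P=X[m]; q=cv2.minEnclosingCircle(P[:,:2].astype(np.float32)); print(n,m.sum(),q,np.median(P[:,2]))
    if n=="side": cv2.imwrite("pics/side3.png",cv2.resize(im[90:340,130:350,::-1],None,fx=2.3,fy=2.3))
```

```text
[0.5464 0.1425 0.0789]
knob ((0.545313835144043, 0.14251521229743958), 0.010287278331816196)
side 0 ((0.0, 0.0), 0.0) nan
top 151 ((0.5795456171035767, -0.12147226929664612), 0.03106582537293434) 0.06162990863036888
  return _methods._mean(a, axis=axis, dtype=dtype,
  ret = ret.dtype.type(ret / rcount)
```

View pics/side3.png

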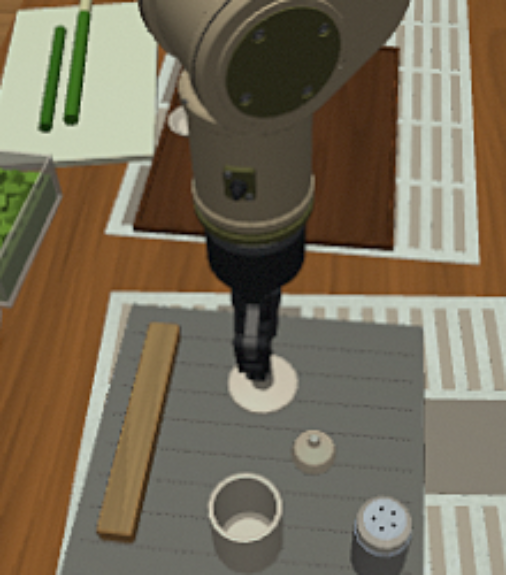

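The squat cup stands at (0.5795, −0.1215) with its rim at 62 mm, on the mat within 1 mm. The fingers are above the lid knob, so I'm going down.

Request:
jog_arm:
  steps: [0.05,0,0,0.01,0,0.05,0,0,0.02,0,0.05,0,0,0.03,0,0.05,0,0,0.036,0,0.05,0,0,0.04,0,0.05,0,0,0.04,0,0.05,0,0,0.04,0,0.015,0,0,0.04,0,0.01,0,0,0.04,0,0.01,0,0,0.04,0]
  grip_force: 30

```text
clock: 12.35
position: [0.5463, 0.1427, 0.0383]
ee_rot: [1.0, -0.0, 0.0, 0.0]
ft_force: [-1.3, -0.9, 3.6]
grip_width: 0.219
```

Request:
jog_arm:
  steps: [0.01,0,0,0,0,0.01,0,0,0,0,0.01,0,0,0,0,0.01,0,0,0,0,0.01,0,0,0,0,0.01,0,0,-0.005,0,0.01,0,0,-0.02,0,0.01,0,0,-0.04,0,0.01,0,0,-0.06,0,0.01,0,0,-0.06,0]

```text
clock: 13.35
position: [0.5477, 0.1432, 0.1014]
ee_rot: [1.0, -0.0, 0.002, -0.0]
ft_force: [-0.3, 0.2, -0.1]
grip_width: 0.218
```

Request:
jog_arm:
  steps: [0.01,0,0,-0.02,0,0.01,0,0.01,-0.04,0,0.01,0.004,0.035,-0.05,0,0.01,0.009,0.07,-0.05,0,0.01,0.014,0.108,-0.05,0,0.01,0.019,0.146,-0.05,0,0.01,0.024,0.184,-0.05,0,0.01,0.028,0.22,-0.05,0,0.01,0.032,0.248,-0.05,0,0.01,0.034,0.264,-0.05,0]

```text
clock: 14.35
position: [0.5796, -0.1244, 0.1475]
ee_rot: [1.0, -0.002, -0.0, 0.0]
ft_force: [-0.3, 1.5, -0.2]
grip_width: 0.22
```

Request:
jog_arm:
  steps: [0.01,0,0,0,0,0.01,0,0,0,0,0.01,0,0,0,0,0.01,0,0,0,0,0.01,0,0,0.01,0,0.01,0,0,0.02,0,0.01,0,0,0.03,0,0.01,0,0,0.03,0,0.01,0,0,0.03,0,0.01,0,0,0.03,0]

```text
clock: 15.35
position: [0.5802, -0.1214, 0.1181]
ee_rot: [1.0, -0.0, 0.0, 0.0]
ft_force: [0.7, 0.3, -0.1]
grip_width: 0.22
```

Run:
```python
from h import *
o=manip.get_obs(); print(np.round(o["position"],4),o["grip_width"])
im,d=snap("side","4"); X=cloud("side",d); hsv=cv2.cvtColor(im,cv2.COLOR_RGB2HSV)
cv2.imwrite("pics/side4.png",cv2.resize(im[70:220,150:320,::-1],None,fx=4,fy=4))
zl=o["position"][2]-.038+.005
m=top_of(X,o["position"][:2],(zl+.004,zl+.015),.045)&(hsv[...,1]<70)&(hsv[...,2]>100)
P=X[m]; print(zl,m.sum(),P.min(0),P.max(0),np.median(P[:,2]),cv2.minEnclosingCircle(P[:,:2].astype(np.float32)))
```

```text
[ 0.5802 -0.1214  0.1181] 0.21985786311114264
0.08510782984466533 257 [ 0.55021873 -0.1457103   0.08934891] [ 0.60944295 -0.09011959  0.09729444] 0.09441954389985785 ((0.5813374519348145, -0.12014418095350266), 0.032187409698963165)
```

View pics/side4.png

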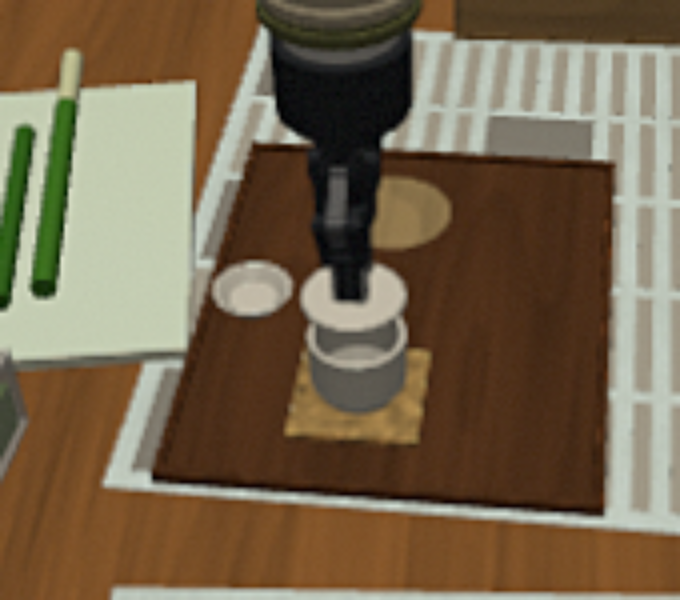

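Run:
```python
from h import *
f=np.load("side4.npz");X=cloud("side",f["d"])
m=top_of(X,(.58,-.122),(.02,.066),.045);P=X[m]
for lo in(.025,.035,.045,.055):
    q=P[(P[:,2]>lo)&(P[:,2]<=lo+.01)]; print(lo,len(q),np.round(q.min(0),4),np.round(q.max(0),4),"midx",(q[:,0].min()+q[:,0].max())/2,"yc",q[:,1].max()-.031)
m=top_of(X,(.58,-.122),(.085,.1),.045);q=X[m];print("lid midx",(q[:,0].min()+q[:,0].max())/2,"yc",q[:,1].max()-.032,np.round(q.min(0),4),np.round(q.max(0),4))
```

```text
0.025 106 [ 0.5511 -0.1509  0.0251] [ 0.6068 -0.0894  0.035 ] midx 0.5789589603624185 yc -0.12039979973442747
0.035 95 [ 0.551  -0.1483  0.0352] [ 0.6059 -0.0894  0.045 ] midx 0.5784750049595261 yc -0.12041049819544111
0.045 86 [ 0.5508 -0.1411  0.045 ] [ 0.6087 -0.09    0.0549] midx 0.579749840673287 yc -0.12097593053690833
0.055 93 [ 0.5509 -0.1358  0.055 ] [ 0.609  -0.0888  0.0642] midx 0.5799826865449225 yc -0.11984268027641096
lid midx 0.5798308382369742 yc -0.12077554808960597 [ 0.5502 -0.1457  0.087 ] [ 0.6094 -0.0888  0.0973]
```

The lid centre (0.5798, −0.121) and the cup centre (0.5797, −0.120) agree within about 1 mm, and the play is 3.5 mm. I'm lowering it.

Request:
jog_arm:
  steps: [0.01,0,0,0.008,0,0.01,0,0,0.016,0,0.01,0,0,0.02,0,0.01,0,0,0.023,0,0.01,0,0,0.025,0,0.01,0,0,0.026,0,0.01,0,0,0.027,0,0.01,0,0,0.0275,0,0.01,0,0,0.028,0,0.01,0,0,0.028,0]

```text
clock: 16.4
position: [0.5802, -0.1214, 0.0903]
ee_rot: [1.0, -0.0, 0.0, 0.0]
ft_force: [-1.9, 0.3, 4.0]
grip_width: 0.215
```

Slight contact at the expected height. I'll release and lift clear.

Request:
jog_arm:
  steps: [0.02,0,0,0,0,0.024,0,0,0,0,0.028,0,0,0,0,0.034,0,0,0,0,0.05,0,0,0,0,0.05,0,0,0,0,0.05,0,0,-0.015,0,0.05,0,0,-0.035,0,0.05,0,0,-0.06,0,0.05,0,0,-0.06,0]

```text
clock: 17.4
position: [0.5821, -0.1215, 0.1545]
ee_rot: [1.0, -0.0, 0.003, 0.001]
ft_force: [0.5, -0.3, 0.7]
grip_width: 0.589
```

Request:
jog_arm:
  steps: [0.085,-0.004,-0.04,0,0,0.085,-0.007,-0.08,0,0,0.085,-0.011,-0.125,0,0,0.085,-0.015,-0.17,0,0,0.085,-0.019,-0.215,0,0,0.085,-0.023,-0.26,0,0,0.085,-0.027,-0.305,0,0,0.085,-0.03,-0.35,0,0,0.085,-0.033,-0.39,0,0,0.085,-0.035,-0.415,0,0]

```text
clock: 18.4
position: [0.5437, 0.2974, 0.1504]
ee_rot: [1.0, 0.002, -0.0, -0.001]
ft_force: [-0.6, -0.6, -0.0]
grip_width: 0.998
```

Run:
```python
from h import *
o=manip.get_obs(); print(np.round(o["position"],4),o["grip_width"])
for n in("top","side"):
    im,d=snap(n,"5"); X=cloud(n,d); hsv=cv2.cvtColor(im,cv2.COLOR_RGB2HSV)
    if n=="top": cv2.imwrite("pics/top5.png",im[:,:,::-1])
    else: cv2.imwrite("pics/side5.png",cv2.resize(im[70:220,150:320,::-1],None,fx=4,fy=4))
    for nm,zr in(("disc",(.06,.075)),("knob",(.088,.1))):
        m=top_of(X,(.58,-.122),zr,.045);P=X[m]
        if len(P): print(n,nm,m.sum(),np.round(np.median(P[:,2]),4),cv2.minEnclosingCircle(P[:,:2].astype(np.float32)), "slope",np.linalg.lstsq(np.c_[P[:,:2]-P[:,:2].mean(0),np.ones(len(P))],P[:,2],rcond=None)[0])
```

```text
[0.5437 0.2974 0.1504] 0.9979219622976354
top disc 499 0.0676 ((0.5799740552902222, -0.12127944827079773), 0.032127123326063156) slope [-0.00017104 -0.00107041  0.06752479]
top knob 57 0.0934 ((0.5803838968276978, -0.12073221802711487), 0.009855801239609718) slope [ 0.02245176 -0.04668463  0.09348932]
```

View pics/side5.png

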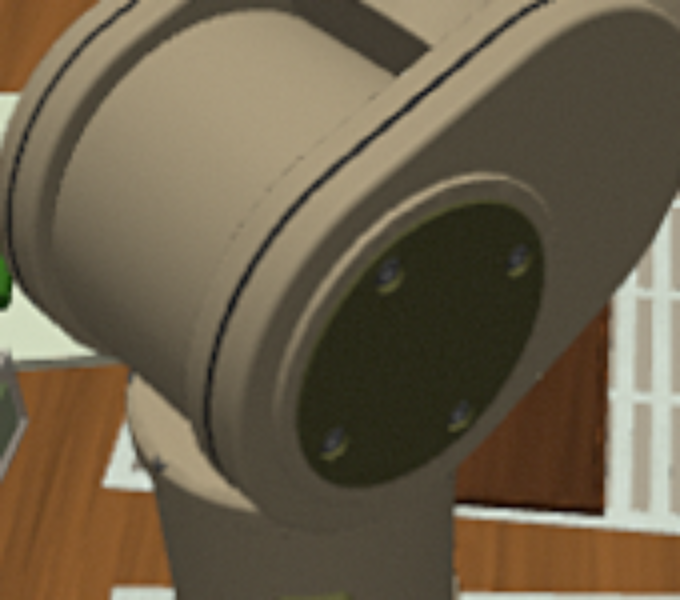

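View pics/top5.png

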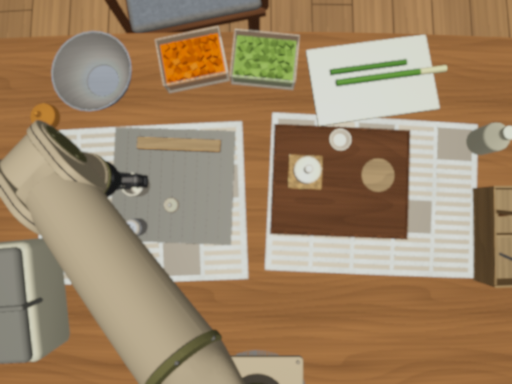

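The lid is seated: its disc top is level at 67.6 mm (expected 68) and it is centred within 1 mm. Tea cup next.

Request:
jog_arm:
  steps: [0.085,0,0,0,0,0.085,0,0,0,0,0.085,0,0,0,0,0.085,0,0,0.005,0,0.085,0,0,0.015,0,0.085,0,0,0.025,0,0.085,0,0,0.035,0,0.085,0,0,0.035,0,0.085,0,0,0.035,0,0.085,0,0,0.035,0]

```text
clock: 19.5
position: [0.5452, 0.2939, 0.1152]
ee_rot: [1.0, -0.0, 0.0, -0.0]
ft_force: [0.1, 0.2, -0.0]
grip_width: 0.994
```

Request:
jog_arm:
  steps: [0.085,0,0,0.01,0,0.085,0,0,0.02,0,0.085,0,0,0.032,0,0.085,0,0,0.045,0,0.085,0,0,0.056,0,0.085,0,0,0.063,0,0.085,0,0,0.067,0,0.085,0,0,0.067,0,0.05,0,0,0.067,0,0.05,0,0,0.067,0]
  grip_force: 35

```text
clock: 20.5
position: [0.5453, 0.2938, 0.0484]
ee_rot: [1.0, -0.0, 0.0, -0.0]
ft_force: [-0.0, -0.0, 0.1]
grip_width: 0.687
```

Request:
jog_arm:
  steps: [0.05,0,0,0,0,0.05,0,0,0,0,0.05,0,0,0,0,0.05,0,0,0,0,0.05,0,0,-0.005,0,0.05,0,0,-0.02,0,0.05,0,0,-0.045,0,0.05,0,0,-0.075,0,0.05,0,0,-0.11,0,0.05,0,0,-0.11,0]

```text
clock: 21.5
position: [0.5468, 0.2953, 0.1638]
ee_rot: [1.0, -0.0, 0.003, -0.002]
ft_force: [-0.1, 0.5, -1.2]
grip_width: 0.637
```

Request:
jog_arm:
  steps: [0.05,0,0.01,-0.01,0,0.05,0.001,0.03,-0.02,0,0.05,0.003,0.065,-0.03,0,0.05,0.005,0.105,-0.03,0,0.05,0.007,0.145,-0.03,0,0.05,0.009,0.185,-0.03,0,0.05,0.011,0.225,-0.03,0,0.05,0.013,0.265,-0.03,0,0.05,0.015,0.305,-0.03,0,0.05,0.017,0.345,-0.03,0]

```text
clock: 22.5
position: [0.5609, -0.0539, 0.1875]
ee_rot: [1.0, -0.0, -0.001, 0.0]
ft_force: [1.5, -0.8, -1.3]
grip_width: 0.64
```

Request:
jog_arm:
  steps: [0.05,0.002,0.04,0,0,0.05,0.004,0.08,0,0,0.05,0.006,0.12,0,0,0.05,0.007,0.16,0,0,0.05,0.008,0.195,0,0,0.05,0.009,0.225,0,0,0.05,0.01,0.245,0,0,0.05,0.01,0.255,0,0,0.05,0.01,0.255,0,0,0.05,0.01,0.255,0,0]

```text
clock: 23.5
position: [0.5722, -0.3046, 0.1878]
ee_rot: [1.0, 0.001, -0.0, -0.001]
ft_force: [-0.3, 1.4, -0.6]
grip_width: 0.64
```

Request:
jog_arm:
  steps: [0.05,0,0,0.005,0,0.05,0,0,0.015,0,0.05,0,0,0.03,0,0.05,0,0,0.045,0,0.05,0,0,0.06,0,0.05,0,0,0.07,0,0.05,0,0,0.075,0,0.05,0,0,0.075,0,0.05,0,0,0.075,0,0.05,0,0,0.075,0]

```text
clock: 24.5
position: [0.5724, -0.3066, 0.1137]
ee_rot: [1.0, -0.0, 0.001, 0.0]
ft_force: [0.7, 0.1, -0.9]
grip_width: 0.637
```

Run:
```python
from h import *
o=manip.get_obs(); p=o["position"];print(np.round(p,4),o["grip_width"])
im,d=snap("side","6"); X=cloud("side",d)
cv2.imwrite("pics/side6.png",cv2.resize(im[60:210,150:320,::-1],None,fx=4,fy=4))
zb=p[2]-.0484+.005; hsv=cv2.cvtColor(im,cv2.COLOR_RGB2HSV)
m=top_of(X,p[:2],(zb,zb+.08),.045)&(hsv[...,1]<60)&(hsv[...,2]>90);P=X[m]; print(zb,P.min(0),P.max(0))
for lo in np.arange(zb,zb+.08,.01):
    q=P[(P[:,2]>lo)&(P[:,2]<=lo+.01)]
    if len(q): print(round(lo,3),len(q),"midx",round((q[:,0].min()+q[:,0].max())/2,4),"w",round(np.ptp(q[:,0]),4),"yc",round(q[:,1].max()-.028,4))
```

```text
[ 0.5724 -0.3066  0.1137] 0.6368235871728861
0.07025280388818737 [ 0.54697611 -0.32805003  0.08333761] [ 0.59835876 -0.27602445  0.14711003]
0.08 20 midx 0.573 w 0.0471 yc -0.304
0.09 16 midx 0.5732 w 0.0272 yc -0.3051
0.1 2 midx 0.5569 w 0.0001 yc -0.3116
0.11 3 midx 0.5595 w 0.0003 yc -0.3097
0.12 10 midx 0.5775 w 0.0417 yc -0.3107
0.13 2 midx 0.5568 w 0.0001 yc -0.3144
0.14 40 midx 0.5725 w 0.0511 yc -0.3104
```

View pics/side6.png

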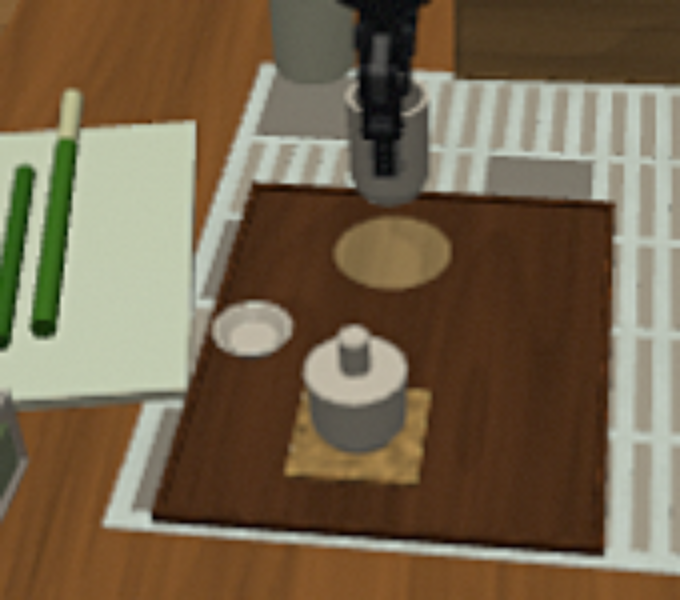

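The lid sits flat on the squat cup, and the tea cup is upright over the saucer. I'm lowering it by 56 mm.

Request:
jog_arm:
  steps: [0.05,0,-0.0005,0.01,0,0.05,0,-0.0005,0.022,0,0.05,0,-0.0005,0.034,0,0.05,0,-0.0005,0.043,0,0.05,0,-0.0005,0.049,0,0.05,0,-0.0005,0.053,0,0.05,0,-0.0005,0.055,0,0.05,0,-0.0005,0.056,0,0.05,0,-0.0005,0.056,0,0.05,0,-0.0005,0.056,0]

```text
clock: 25.55
position: [0.5722, -0.306, 0.0576]
ee_rot: [1.0, -0.0, 0.0, 0.0]
ft_force: [-2.6, 1.6, 5.3]
grip_width: 0.641
```

Light contact (5 N). I'll release, lift and go back for the shaker.

Request:
jog_arm:
  steps: [0.058,0,0,0,0,0.062,0,0,0,0,0.066,0,0,0,0,0.07,0,0,0,0,0.08,0,0,0,0,0.08,0,0,-0.01,0,0.08,0,0,-0.03,0,0.08,0,0,-0.06,0,0.08,0,0,-0.1,0,0.08,0,0,-0.12,0]

```text
clock: 26.55
position: [0.5731, -0.3062, 0.1814]
ee_rot: [1.0, -0.0, 0.002, 0.001]
ft_force: [0.8, -0.1, -0.1]
grip_width: 0.936
```

Request:
jog_arm:
  steps: [0.08,-0.005,-0.04,0,0,0.08,-0.015,-0.08,0,0,0.08,-0.025,-0.125,0,0,0.08,-0.035,-0.17,0,0,0.08,-0.045,-0.215,0,0,0.08,-0.055,-0.26,0,0,0.08,-0.065,-0.305,0,0,0.08,-0.075,-0.35,0,0,0.08,-0.085,-0.385,0,0,0.08,-0.09,-0.4,0,0]

```text
clock: 27.55
position: [0.481, 0.0982, 0.1779]
ee_rot: [1.0, 0.002, 0.001, -0.0]
ft_force: [1.0, -0.2, 0.2]
grip_width: 0.935
```

Request:
jog_arm:
  steps: [0.08,-0.01,-0.04,0,0,0.08,-0.018,-0.08,0,0,0.08,-0.025,-0.12,0,0,0.08,-0.032,-0.16,0,0,0.08,-0.037,-0.19,0.01,0,0.08,-0.04,-0.204,0.02,0,0.08,-0.04,-0.204,0.04,0,0.08,-0.04,-0.204,0.05,0,0.08,-0.04,-0.204,0.05,0,0.08,-0.04,-0.204,0.05,0]

```text
clock: 28.55
position: [0.4425, 0.2979, 0.1275]
ee_rot: [1.0, -0.0, 0.0, 0.0]
ft_force: [0.4, 0.1, 0.5]
grip_width: 0.936
```

Run:
```python
from h import *
o=manip.get_obs(); p=o["position"];print(np.round(p,4),o["grip_width"])
im,d=snap("top","7"); X=cloud("top",d); cv2.imwrite("pics/top7.png",im[:,:,::-1])
for nm,xy,zr in(("tea",(.5725,-.306),(.083,.1)),("knob",(.58,-.1215),(.088,.1)),("disc",(.58,-.1215),(.06,.075)),("dish",(.661,-.21),(.014,.03))):
    P=X[top_of(X,xy,zr)]; print(nm,len(P),np.median(P[:,2]),cv2.minEnclosingCircle(P[:,:2].astype(np.float32)))
```

```text
[0.4425 0.2979 0.1275] 0.9361531090867498
tea 143 0.08811075555108949 ((0.5726789832115173, -0.30598852038383484), 0.028735680505633354)
knob 58 0.09348634926249993 ((0.5803340077400208, -0.12096141278743744), 0.010046101175248623)
disc 497 0.06765845920308033 ((0.5803340077400208, -0.12135429680347443), 0.032097045332193375)
dish 191 0.018288051116110315 ((0.6700786352157593, -0.2087603062391281), 0.03543931618332863)
```

View pics/top7.png

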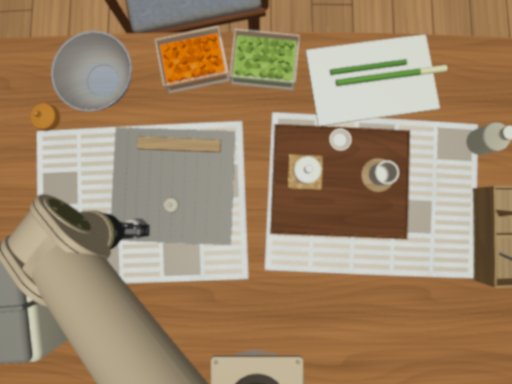

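The tea cup is centred at (0.5727, −0.306) with its rim at 88 mm (expected 89). Now the shaker.

Request:
jog_arm:
  steps: [0.08,0,0,0.01,0,0.08,0,0,0.025,0,0.08,0,0,0.042,0,0.08,0,0,0.06,0,0.08,0,0,0.075,0,0.08,0,0,0.083,0,0.08,0,0,0.085,0,0.06,0,0,0.085,0,0.038,0,0,0.085,0,0.038,0,0,0.085,0]
  grip_force: 35

```text
clock: 29.6
position: [0.4425, 0.2984, 0.0426]
ee_rot: [1.0, -0.0, 0.001, -0.0]
ft_force: [-1.9, -0.5, 1.3]
grip_width: 0.493
```

Request:
jog_arm:
  steps: [0.038,0,0,0,0,0.038,0,0,0,0,0.038,0,0,0,0,0.038,0,0,0,0,0.038,0,0,-0.005,0,0.038,0,0,-0.02,0,0.038,0,0,-0.045,0,0.038,0,0,-0.075,0,0.038,0,0,-0.11,0,0.038,0,0,-0.13,0]

```text
clock: 30.6
position: [0.4424, 0.299, 0.1755]
ee_rot: [1.0, 0.0, 0.001, -0.001]
ft_force: [0.2, 0.2, -1.4]
grip_width: 0.491
```

Request:
jog_arm:
  steps: [0.038,0.003,0.01,0,0,0.038,0.01,0.035,0,0,0.038,0.02,0.07,0,0,0.038,0.03,0.108,0,0,0.038,0.04,0.146,0,0,0.038,0.05,0.184,0,0,0.038,0.06,0.222,0,0,0.038,0.07,0.26,0,0,0.038,0.08,0.298,0,0,0.038,0.09,0.336,0,0]

```text
clock: 31.6
position: [0.5315, -0.0401, 0.1715]
ee_rot: [1.0, -0.0, -0.0, 0.0]
ft_force: [1.0, 0.5, -0.4]
grip_width: 0.49
```

Request:
jog_arm:
  steps: [0.038,0.01,0.038,0,0,0.038,0.019,0.076,0,0,0.038,0.028,0.11,0,0,0.038,0.035,0.14,0,0,0.038,0.04,0.16,0,0,0.038,0.043,0.171,0,0,0.038,0.044,0.176,0,0,0.038,0.044,0.176,0,0,0.038,0.044,0.176,0,0,0.038,0.044,0.176,0,0]

```text
clock: 32.6
position: [0.5761, -0.2125, 0.172]
ee_rot: [1.0, 0.001, 0.0, -0.0]
ft_force: [0.2, 0.6, -0.7]
grip_width: 0.493
```

Run:
```python
from h import *
o=manip.get_obs(); p=o["position"];print(np.round(p,4),o["grip_width"])
im,d=snap("side","8")
cv2.imwrite("pics/side8.png",cv2.resize(im[50:200,150:320,::-1],None,fx=4,fy=4))
```

```text
[ 0.5761 -0.2125  0.172 ] 0.49327084378419045
```

View pics/side8.png

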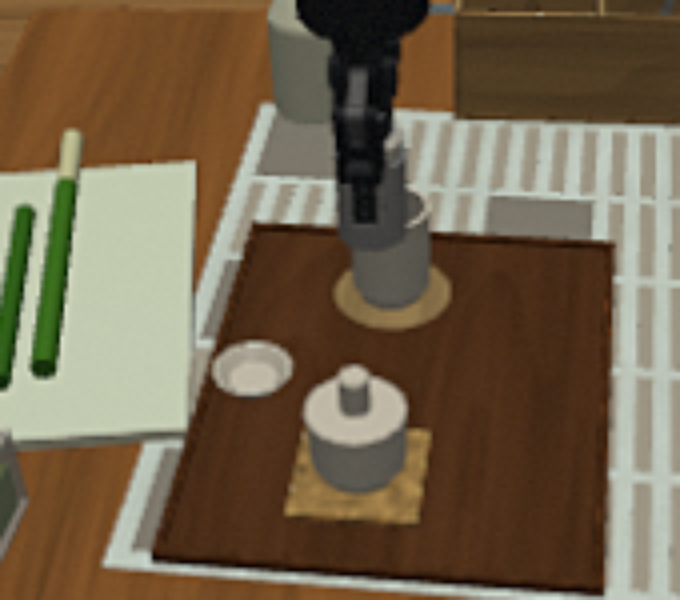

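Run:
```python
from h import *
f=np.load("side8.npz"); X=cloud("side",f["d"]); hsv=cv2.cvtColor(f["im"],cv2.COLOR_RGB2HSV)
m=top_of(X,(.575,-.2125),(.125,.215),.04)&(hsv[...,2]>80);P=X[m]
for lo in np.arange(.125,.215,.01):
    q=P[(P[:,2]>lo)&(P[:,2]<=lo+.01)]
    if len(q): print(round(lo,3),len(q),np.round(q[:,0].min(),4),np.round(q[:,0].max(),4),"ymax",round(q[:,1].max(),4))
```

```text
0.155 3 0.595 0.5959 ymax -0.2056
0.185 11 0.5556 0.5617 ymax -0.1951
0.195 12 0.5561 0.5619 ymax -0.1956
0.205 14 0.5577 0.5629 ymax -0.185
```

Run:
```python
from h import *
f=np.load("side8.npz"); X=cloud("side",f["d"]); hsv=cv2.cvtColor(f["im"],cv2.COLOR_RGB2HSV)
m=top_of(X,(.575,-.2125),(.125,.215),.04)&(hsv[...,2]>48);P=X[m]
for lo in np.arange(.125,.215,.01):
    q=P[(P[:,2]>lo)&(P[:,2]<=lo+.01)]
    if len(q): print(round(lo,3),len(q),np.round(q[:,0].min(),4),np.round(q[:,0].max(),4),"mid",round((q[:,0].min()+q[:,0].max())/2,4),"ymax",round(q[:,1].max(),4))
```

```text
0.125 8 0.5563 0.5939 mid 0.5751 ymax -0.1921
0.135 49 0.5559 0.5936 mid 0.5747 ymax -0.1883
0.145 46 0.5558 0.5929 mid 0.5744 ymax -0.1895
0.155 34 0.5558 0.5959 mid 0.5758 ymax -0.1797
0.165 40 0.5557 0.5952 mid 0.5754 ymax -0.1791
0.175 33 0.5556 0.5942 mid 0.5749 ymax -0.1789
0.185 19 0.5556 0.5657 mid 0.5607 ymax -0.1847
0.195 16 0.5561 0.5629 mid 0.5595 ymax -0.1805
0.205 16 0.5577 0.5631 mid 0.5604 ymax -0.185
```

Request:
jog_arm:
  steps: [0.038,0.001,0.0005,0.01,0,0.038,0.001,0.0005,0.025,0,0.038,0.001,0.0005,0.045,0,0.038,0.001,0.0005,0.065,0,0.038,0.001,0.0005,0.085,0,0.038,0.001,0.0005,0.1,0,0.038,0.001,0.0005,0.11,0,0.038,0.001,0.0005,0.115,0,0.038,0.001,0.0005,0.115,0,0.038,0.001,0.0005,0.115,0]

```text
clock: 33.65
position: [0.5775, -0.2145, 0.0575]
ee_rot: [1.0, -0.0, 0.001, 0.0]
ft_force: [0.1, 0.0, -0.6]
grip_width: 0.495
```

Contact is expected at TCP z ≈ 0.0436, so 14 mm to go.

Request:
jog_arm:
  steps: [0.038,-0.001,-0.0005,0.005,0,0.038,-0.001,-0.0005,0.009,0,0.038,-0.001,-0.0005,0.011,0,0.038,-0.001,-0.0005,0.0125,0,0.038,-0.001,-0.0005,0.0135,0,0.038,-0.001,-0.0005,0.014,0,0.038,-0.001,-0.0005,0.014,0,0.038,-0.001,-0.0005,0.014,0,0.038,-0.001,-0.0005,0.014,0,0.038,-0.001,-0.0005,0.014,0]

```text
clock: 34.65
position: [0.576, -0.2139, 0.0437]
ee_rot: [1.0, -0.0, -0.0, 0.0]
ft_force: [-4.4, 0.4, 7.1]
grip_width: 0.496
```

Request:
jog_arm:
  steps: [0.048,0,0,0,0,0.05,0,0,0,0,0.054,0,0,0,0,0.06,0,0,0,0,0.06,0,0,0,0,0.06,0,0,-0.015,0,0.06,0,0,-0.045,0,0.06,0,0,-0.08,0,0.06,0,0,-0.12,0,0.06,0,0,-0.14,0]

```text
clock: 35.65
position: [0.5773, -0.214, 0.1879]
ee_rot: [1.0, 0.0, 0.002, 0.001]
ft_force: [0.4, -0.4, 0.0]
grip_width: 0.706
```

Request:
jog_arm:
  steps: [0.06,0.005,-0.04,0,-0.1,0.06,0.01,-0.08,0,-0.2,0.06,0.018,-0.12,0,-0.3,0.06,0.026,-0.16,0,-0.42,0.06,0.034,-0.2,0,-0.54,0.06,0.042,-0.24,0,-0.66,0.06,0.05,-0.28,0,-0.78,0.06,0.058,-0.32,0,-0.9,0.06,0.065,-0.36,0,-1.02,0.06,0.07,-0.38,0,-1.1]

```text
clock: 36.65
position: [0.6454, 0.1707, 0.1842]
ee_rot: [0.85, 0.526, 0.001, -0.001]
ft_force: [-0.0, -0.4, -0.2]
grip_width: 0.705
```

Run:
```python
from h import *
o=manip.get_obs(); print(np.round(o["position"],4),np.round(o["joint_pos"],3),"yaw",yaw(o))
im,d=snap("top","9"); X=cloud("top",d); cv2.imwrite("pics/top9.png",im[:,:,::-1])
for nm,xy,zr in(("tea",(.5725,-.306),(.083,.1)),("disc",(.58,-.1215),(.06,.075)),("dish",(.661,-.21),(.014,.03)),("shk",(.576,-.214),(.072,.09)),("garlic",(.4965,.213),(.02,.05))):
    P=X[top_of(X,xy,zr,.035)]
    if len(P): print(nm,len(P),np.median(P[:,2]),cv2.minEnclosingCircle(P[:,:2].astype(np.float32)))
```

```text
[0.6454 0.1707 0.1842] [ 0.203  0.579 -0.77   1.387  0.401  1.334 -1.04 ] yaw 1.1085615568603637
tea 140 0.08847512968837712 ((0.5723428130149841, -0.30609747767448425), 0.02863331511616707)
disc 499 0.06774735798217779 ((0.5803226828575134, -0.12128347903490067), 0.032058555632829666)
dish 198 0.017799348613154575 ((0.6619191765785217, -0.21099896728992462), 0.02779359556734562)
shk 239 0.08001831768312395 ((0.5753194093704224, -0.21384818851947784), 0.021163221448659897)
```

View pics/top9.png

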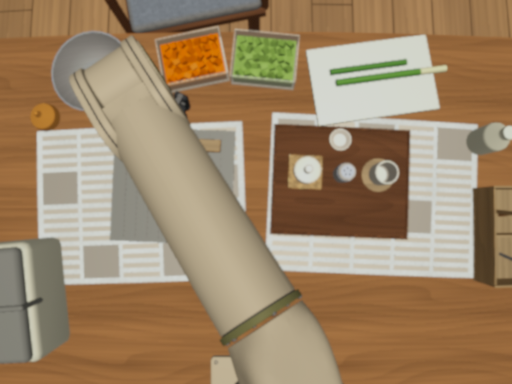

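The shaker is at (0.5753, −0.2138) against a cup midpoint of (0.5763, −0.2137), and the dish hasn't moved. Next is the case.

Request:
jog_arm:
  steps: [0.06,0.005,-0.003,0,-0.1,0.06,0.012,-0.006,0,-0.22,0.06,0.02,-0.009,0,-0.34,0.06,0.0255,-0.011,0.01,-0.42,0.06,0.0255,-0.011,0.03,-0.42,0.06,0.0255,-0.011,0.05,-0.42,0.06,0.0255,-0.011,0.07,-0.42,0.06,0.0255,-0.011,0.085,-0.42,0.06,0.0255,-0.011,0.085,-0.42,0.06,0.0255,-0.011,0.085,-0.42]

```text
clock: 37.7
position: [0.648, 0.1938, 0.0987]
ee_rot: [0.725, 0.689, 0.0, 0.0]
ft_force: [-0.2, -1.2, 0.4]
grip_width: 0.704
```

Run:
```python
from h import *
o=manip.get_obs(); p=o["position"]; y=yaw(o); print(np.round(p,4),np.round(o["joint_pos"],3),"yaw",y)
print("to_tool",to_tool(.648-p[0],.1955-p[1],y),"twist",y-1.522)
im,d=snap("side","10"); cv2.imwrite("pics/side10.png",cv2.resize(im[180:384,110:340,::-1],None,fx=2.8,fy=2.8))
```

```text
[0.648  0.1938 0.0987] [ 0.189  0.696 -0.806  1.441  0.514  1.223 -0.727] yaw 1.5195018290096234
to_tool (np.float64(0.0016931193131754872), np.float64(-0.00013676665085358465)) twist -0.002498170990376636
```

View pics/side10.png

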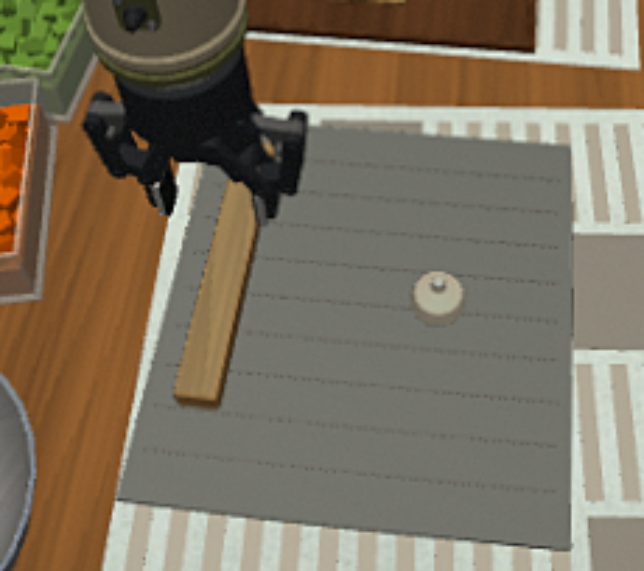

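Request:
jog_arm:
  steps: [0.06,0.0015,0,0.015,-0.002,0.06,0.0015,0,0.03,-0.002,0.06,0.0015,0,0.045,-0.002,0.06,0.0015,0,0.058,-0.002,0.06,0.0015,0,0.067,-0.002,0.06,0.0015,0,0.073,-0.002,0.06,0.0015,0,0.075,-0.002,0.06,0.0015,0,0.075,-0.002,0.06,0.0015,0,0.075,-0.002,0.06,0.0015,0,0.075,-0.002]

```text
clock: 38.75
position: [0.6482, 0.1954, 0.0234]
ee_rot: [0.724, 0.69, 0.0, 0.0]
ft_force: [0.0, 0.1, -0.4]
grip_width: 0.706
```

Request:
jog_arm:
  steps: [0.045,0,0,0,0,0.04,0,0,0,0,0.035,0,0,0,0,0.03,0,0,0,0,0.022,0,0,0,0,0.022,0,0,0,0,0.022,0,0,0,0,0.022,0,0,0,0,0.022,0,0,0,0,0.022,0,0,0,0]
  grip_force: 40

```text
clock: 39.75
position: [0.6481, 0.1954, 0.0231]
ee_rot: [0.724, 0.69, 0.0, 0.0]
ft_force: [-0.2, -0.4, 4.5]
grip_width: 0.337
```

Request:
jog_arm:
  steps: [0.022,0,0,-0.005,0,0.022,0,0,-0.015,0,0.022,0,0,-0.03,0,0.022,0,0,-0.05,0,0.022,0,0,-0.075,0,0.022,0,0,-0.1,0,0.022,0,0,-0.125,0,0.022,0,0,-0.145,0,0.022,0,0,-0.15,0,0.022,0,0,-0.15,0]

```text
clock: 40.75
position: [0.6482, 0.1956, 0.1743]
ee_rot: [0.724, 0.69, 0.001, 0.001]
ft_force: [1.1, -0.2, -1.7]
grip_width: 0.342
```

Request:
jog_arm:
  steps: [0.022,-0.01,-0.008,0,0,0.022,-0.035,-0.02,0,0,0.022,-0.07,-0.034,0,0,0.022,-0.105,-0.048,0,0,0.022,-0.14,-0.062,0,0,0.022,-0.175,-0.076,0,0,0.022,-0.205,-0.088,0,0,0.022,-0.23,-0.098,0,0,0.022,-0.24,-0.1,0,0,0.022,-0.24,-0.1,0,0]

```text
clock: 41.75
position: [0.5357, -0.0411, 0.1722]
ee_rot: [0.725, 0.689, -0.001, -0.0]
ft_force: [0.5, 0.3, -1.2]
grip_width: 0.342
```

Request:
jog_arm:
  steps: [0.022,-0.01,-0.004,0,-0.002,0.022,-0.03,-0.01,0,-0.005,0.022,-0.06,-0.02,0,-0.008,0.022,-0.09,-0.028,0,-0.008,0.022,-0.12,-0.036,0,-0.008,0.022,-0.15,-0.043,0,-0.008,0.022,-0.168,-0.046,0,-0.008,0.022,-0.174,-0.047,0,-0.008,0.022,-0.174,-0.047,0,-0.008,0.022,-0.174,-0.047,0,-0.008]

```text
clock: 42.75
position: [0.4814, -0.2092, 0.1728]
ee_rot: [0.721, 0.693, 0.0, -0.0]
ft_force: [-0.7, -0.0, -0.3]
grip_width: 0.341
```

Run:
```python
from h import *
o=manip.get_obs(); p=o["position"]; y=yaw(o); print(np.round(p,4),np.round(o["joint_pos"],3),"yaw",y,o["grip_width"])
print("to_tool",to_tool(.481-p[0],-.2105-p[1],y),"twist",y-1.529)
for n in("side","top"):
    im,d=snap(n,"11"); cv2.imwrite(f"pics/{n}11.png",im[:,:,::-1])
```

```text
[ 0.4814 -0.2092  0.1728] [ 1.053  0.268 -0.827  1.787  0.212  1.179  0.123] yaw 1.5321341545753953 0.34093263197125356
to_tool (np.float64(-0.0012998656933835599), np.float64(-0.0003252718669838615)) twist 0.0031341545753953426
```

View pics/side11.png

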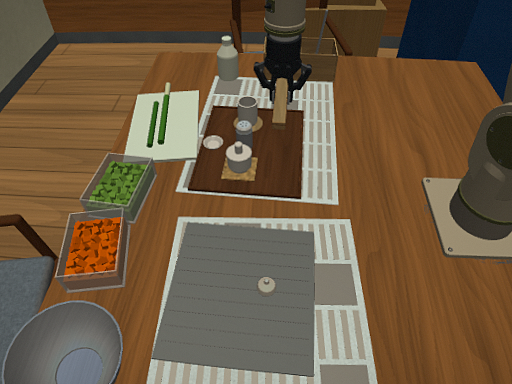

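View pics/top11.png

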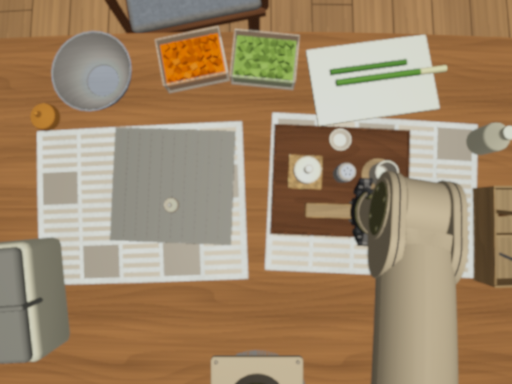

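Run:
```python
from h import *
for n in("top","side"):
    f=np.load(n+"11.npz"); X=cloud(n,f["d"]); hsv=cv2.cvtColor(f["im"],cv2.COLOR_RGB2HSV)
    m=(X[...,0]>.44)&(X[...,0]<.53)&(X[...,1]>-.34)&(X[...,1]<-.08)&(X[...,2]>.155)&(X[...,2]<.2)&(hsv[...,1]>70)
    P=X[m]; print(n,len(P),np.round(P.min(0),4),np.round(P.max(0),4))
    for a in np.arange(-.33,-.09,.03):
        q=P[(P[:,1]>a)&(P[:,1]<a+.03)]
        if len(q)>5: print(round(a+.015,3),len(q),"z",round(np.median(q[:,2]),4),"x",np.round([q[:,0].min(),q[:,0].max()],4))
```

```text
top 661 [ 0.4543 -0.2042  0.1579] [ 0.5138 -0.1026  0.1994]
-0.195 129 z 0.1767 x [0.4543 0.5138]
-0.165 193 z 0.1768 x [0.4702 0.4977]
-0.135 202 z 0.1767 x [0.4703 0.4977]
-0.105 137 z 0.1764 x [0.4703 0.4999]
side 683 [ 0.4512 -0.2867  0.1555] [ 0.5076 -0.1006  0.1993]
-0.285 37 z 0.1764 x [0.4693 0.4947]
-0.255 75 z 0.1767 x [0.4665 0.4962]
-0.225 89 z 0.1768 x [0.4689 0.4985]
-0.195 122 z 0.1766 x [0.4512 0.5076]
-0.165 99 z 0.1761 x [0.4683 0.4987]
-0.135 107 z 0.1758 x [0.4705 0.5002]
-0.105 154 z 0.1722 x [0.4704 0.4997]
```

Request:
jog_arm:
  steps: [0.022,-0.001,0,0.01,0.003,0.022,-0.002,0,0.03,0.003,0.022,-0.003,0,0.05,0.003,0.022,-0.003,0,0.07,0.003,0.022,-0.003,0,0.09,0.003,0.022,-0.003,0,0.108,0.003,0.022,-0.003,0,0.122,0.003,0.022,-0.003,0,0.13,0.003,0.022,-0.003,0,0.13,0.003,0.022,-0.003,0,0.13,0.003]

```text
clock: 43.85
position: [0.4811, -0.2139, 0.0432]
ee_rot: [0.722, 0.691, 0.0, 0.0]
ft_force: [0.3, 0.4, 0.3]
grip_width: 0.342
```

Run:
```python
from h import *
o=manip.get_obs(); print(np.round(o["position"],4),yaw(o))
for n in("top","side"):
    im,d=snap(n,"12"); X=cloud(n,d); hsv=cv2.cvtColor(im,cv2.COLOR_RGB2HSV)
    m=(X[...,0]>.44)&(X[...,0]<.53)&(X[...,1]>-.35)&(X[...,1]<-.08)&(X[...,2]>.04)&(X[...,2]<.052)&(hsv[...,1]>70)
    P=X[m]; print(n,len(P),np.round(P.min(0),4),np.round(P.max(0),4),"z",np.median(P[:,2]))
```

```text
[ 0.4811 -0.2139  0.0432] 1.5270888862332002
top 468 [ 0.4694 -0.2041  0.0402] [ 0.501  -0.1083  0.0518] z 0.04682463615726662
side 500 [ 0.4567 -0.2727  0.0403] [ 0.5099 -0.106   0.052 ] z 0.04618618112606632
```

Request:
jog_arm:
  steps: [0.022,0.0005,0,0.005,0,0.022,0.0005,0,0.01,0,0.022,0.0005,0,0.013,0,0.022,0.0005,0,0.015,0,0.022,0.0005,0,0.0165,0,0.022,0.0005,0,0.0175,0,0.022,0.0005,0,0.018,0,0.022,0.0005,0,0.0185,0,0.022,0.0005,0,0.0185,0,0.022,0.0005,0,0.0185,0]

```text
clock: 44.95
position: [0.4807, -0.2135, 0.0244]
ee_rot: [0.722, 0.691, 0.0, 0.0]
ft_force: [0.6, 0.0, -1.4]
grip_width: 0.342
```

Request:
jog_arm:
  steps: [0.03,0,0,0.0005,0,0.034,0,0,0.0005,0,0.038,0,0,0.0005,0,0.044,0,0,0,0,0.052,0,0,0,0,0.052,0,0,0,0,0.052,0,0,-0.015,0,0.052,0,0,-0.04,0,0.052,0,0,-0.08,0,0.052,0,0,-0.12,0]

```text
clock: 45.95
position: [0.4805, -0.213, 0.1464]
ee_rot: [0.722, 0.692, 0.0, -0.0]
ft_force: [0.8, -0.9, -0.1]
grip_width: 0.609
```

Request:
jog_arm:
  steps: [0.052,0,0,-0.03,0,0.052,0,0,-0.06,0,0.052,0.04,-0.01,-0.09,0,0.052,0.08,-0.02,-0.12,0,0.052,0.12,-0.03,-0.12,0,0.052,0.16,-0.04,-0.12,0,0.052,0.2,-0.04,-0.12,0,0.052,0.24,-0.04,-0.12,0,0.052,0.28,-0.04,-0.12,0,0.052,0.32,-0.04,-0.12,0]

```text
clock: 46.95
position: [0.4543, 0.1099, 0.2654]
ee_rot: [0.722, 0.691, -0.0, 0.001]
ft_force: [0.7, -0.9, -0.6]
grip_width: 0.608
```

Request:
jog_arm:
  steps: [0.052,0.04,0,0,0,0.052,0.08,0,0,0,0.052,0.12,0,0,0,0.052,0.15,0,0,0,0.052,0.17,0,0,0,0.052,0.18,0,0,0,0.052,0.18,0,0,0,0.052,0.18,0,0,0,0.052,0.18,0,0,0,0.052,0.18,0,0,0]

```text
clock: 47.95
position: [0.463, 0.2869, 0.2645]
ee_rot: [0.723, 0.691, -0.0, 0.0]
ft_force: [0.9, -0.2, -0.4]
grip_width: 0.611
```

Run:
```python
from h import *
th=-.041; R=np.array([[np.cos(th),-np.sin(th)],[np.sin(th),np.cos(th)]]); c=np.array([.5563,-.2134])
for n in("top","side"):
    im,d=snap(n,"13"); X=cloud(n,d); hsv=cv2.cvtColor(im,cv2.COLOR_RGB2HSV); cv2.imwrite(f"pics/{n}13.png",im[:,:,::-1])
    m=(X[...,0]>.44)&(X[...,0]<.53)&(X[...,1]>-.35)&(X[...,1]<-.08)&(X[...,2]>.018)&(X[...,2]<.036)
    if m.sum()>100:
        k,l,s,_=cv2.connectedComponentsWithStats(m.astype(np.uint8)); m=l==1+np.argmax(s[1:,4])
        cn=max(cv2.findContours(m.astype(np.uint8),0,cv2.CHAIN_APPROX_NONE)[0],key=len).reshape(-1,2); r=cv2.minAreaRect(cast(n,cn,.028)[:,:2].astype(np.float32))
        print(n,"case",r,"tray coords",(np.array(r[0])-c)@R,"z",np.median(X[m][:,2]))
    for nm,xy,zr in(("tea",(.5725,-.306),(.083,.1)),("disc",(.58,-.1215),(.06,.075)),("dish",(.661,-.21),(.014,.03)),("shk",(.576,-.214),(.072,.09)),("garlic",(.4965,.213),(.02,.05))):
        P=X[top_of(X,xy,zr,.035)]
        if len(P): q=cv2.minEnclosingCircle(P[:,:2].astype(np.float32)); print(n,nm,len(P),np.round(np.median(P[:,2]),4),np.round(q[0],4),round(q[1],4),"tray",np.round((np.array(q[0])-c)@R,4))
```

```text
top case ((0.48209524154663086, -0.21151700615882874), (0.2075064331293106, 0.031069381162524223), 88.32012939453125) tray coords [-0.07421958 -0.00116013] z 0.02784703144088263
top tea 144 0.0886 [ 0.5721 -0.3057] 0.0287 tray [ 0.0196 -0.0916]
top disc 497 0.0677 [ 0.5806 -0.121 ] 0.0324 tray [0.0205 0.0934]
top dish 192 0.0181 [ 0.6618 -0.2101] 0.0281 tray [0.1053 0.0076]
top shk 240 0.0803 [ 0.5744 -0.2139] 0.021 tray [0.0181 0.0002]
top garlic 163 0.0297 [0.4974 0.2108] 0.0179 tray [-0.0762  0.4215]
side tea 95 0.0872 [ 0.5709 -0.3056] 0.0294 tray [ 0.0183 -0.0916]
side disc 312 0.0666 [ 0.5804 -0.1203] 0.0322 tray [0.0202 0.094 ]
side dish 110 0.0175 [ 0.6597 -0.2087] 0.0282 tray [0.1031 0.009 ]
side shk 126 0.0789 [ 0.5746 -0.2115] 0.0197 tray [0.0182 0.0026]
side garlic 257 0.0289 [0.4971 0.2138] 0.019 tray [-0.0766  0.4244]
```

View pics/side13.png

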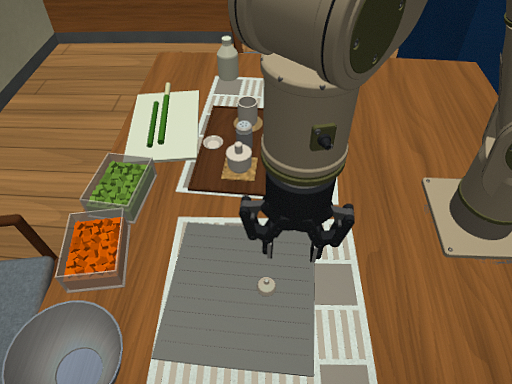

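View pics/top13.png

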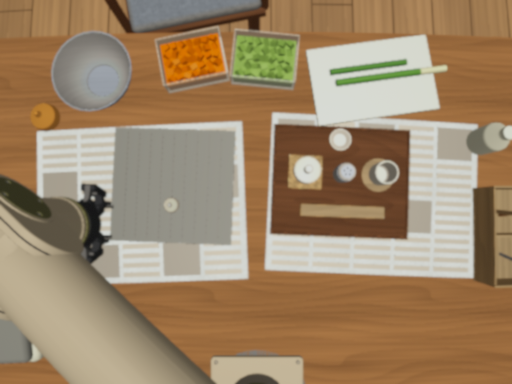

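Everything is within 1–2 mm in both views and the arm is clear, so I'm handing in.

```bash
python3 -c "
from workcell import manip
print(manip.get_obs()['clock']); print(manip.hand_in())"
```

```text
48.05
the job is handed in; nothing more can be done
None
```

The lunch tray is laid as asked, and I handed it in at 48 s of the 128 s. The order was squat cup on the mat, its lid, tea cup on the saucer, shaker between the cups, then the case in front.

The last camera checks, in tray coordinates:

| Thing | Result |
|---|---|
| Tea cup | about 1 mm from the saucer's centre in the top view and 2 mm in the side view |
| Squat cup and lid | within 2 mm of the mat's centre; lid disc top at 67.7 mm in the top view and 66.6 mm in the side view (68 expected), and level when last fitted |
| Shaker | within about 3 mm of midway between the cups; top view 2 mm nearer the robot, side view also 2 mm off sideways |
| Case | flat, 74 mm in front of the tray's centre, 1 mm off centre left to right |
| Dish and garlic | not moved, within measuring noise |

- **Case angle:** the final top picture put the case about 0.7° off the tray's angle. I put that down to measuring noise, because the gripper released it within about 0.1° of the tray's angle. The side camera could not check this, as the arm blocked its view of the case.
- **Camera disagreement:** the two cameras differed by 1–3 mm on some points, and their calibration is good to about 2 mm.

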